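Unhook the slide drawer from its cabinet and lay it in the pan

TASK

Take the drawer that holds the glass slides out of the slide cabinet and set it down gently, flat and released, inside the steel pan. Draw it straight and level until you feel its catch meet the retaining lip inside, then lift and tilt its front up until the catch clears the lip, and draw it out. Use a light hand: never force the drawer against the cabinet, do not tip the slides out, and leave the other drawer and the other things on the bench as they are.

Things in the scene. Friction and masses are not known exactly. Their poses are not given: they have to be found in the camera images.
- slide_drawer: Steel drawer with grey front panel and pull fin, 24 glass slides on edge in it, 0.19-0.31 kg, 40-55 mm ajar in an upper compartment. x: front to rear, z up. Origin: mid-length and mid-width, level with the foot's underside. Shell 170 long (x -85..85), 84 wide, underside z 6, wall tops z 42. Front panel x -93..-85, 96 wide, z 0..58. Stands level on foot and panel
- slide_drawer_grip (a point): Middle of the slide drawer's pull fin, an upright plate in the middle of the front panel: 30 long (along the drawer), 10 thick (across), 22 high. Lies at x -108, z +32 mm in the drawer's frame; axes as the drawer's. At least 50 mm free each side of the fin
- slide_drawer_rear (a point): Lower rear edge, mid-width, of the slide drawer's bottom plate (x +85, z +6 mm in the drawer's frame): the edge on which the drawer turns when its front is lifted in the cabinet
- slide_drawer_foot (a point): Lower front edge, mid-width, of the catch foot under the slide drawer's rear end: block 56 wide, x +40 to +85, z 0 to +6 mm in the drawer's frame, with a square front face that catches behind the retaining lip
- empty_drawer: The other drawer, same shape and axes as the slide drawer but empty, 40 to 55 mm ajar in the other upper compartment. Leave alone
- cabinet: Grey steel slide cabinet, fixed, 210 deep (x), 274 wide (y), 148 high, two by two drawers (lower two shut, they do not open). Origin: middle of its underside; x from front to back, z up; front face at x -105. Drawers ride on rails with tops at z 85, feet in a channel 7 deep between them, 2.5 of side play; top edge of the openings at z 143. Over 30 N between drawer and cabinet counts as forced
- opening_right (a point): Middle of the sill (rail-top height, front face) of the upper compartment at the cabinet's y = -60. Inside each, unseen, a steel lip crosses the channel, level with the rail tops. Its rear face, the foot's stop, is 12 to 52 mm behind the front face, differing each time: travel to it must be felt. It is rigid
- opening_left (a point): The same of the compartment at the cabinet's y = +60. In each, 37 mm behind the lip, an anti-tip bar runs 2.5 mm above a level drawer's walls: no straight lift, no full tilt before the foot is at the lip. With the foot there, a front-up tilt of 0.14 to 0.19 rad about the rear edge clears the lip; more presses on the bar. Then draw along the tilted drawer's own axis
- pan: Shallow stainless dissecting pan, loose on the bench, 310 long (x), 220 wide (y), rim 20 high, walls 3 thick, floor 3 thick; origin: middle of its underside. The drawer (208 by 96 with its fin) goes flat inside it, lengthwise
- petri: Clear covered petri dish, 94 across, 19 high, on the bench in front of the cabinet; origin: middle of its underside. Leave alone
- dropper: Amber dropper bottle, 38 across, 85 high; origin: middle of its underside. Leave alone
- beaker: Glass beaker, 84 across, 110 high; origin: middle of its underside. Leave alone
- slide_box: Grey plastic slide box, 177 by 87 by 36 high; origin: middle of its underside. Leave alone
- knife: Short wooden-handled knife lying on the bench, 190 long, 22 thick; origin: under the handle's front end. Leave alone
- stain_jar: Lidded glass jar, 60 across, 75 high; origin: middle of its underside. Leave alone
- rinse: White plastic bottle, 72 across, 190 high; origin: middle of its underside. Leave alone
Things that resemble listed ones, but are neither listed nor needed, are in the scene too. What is shaped like the slide_drawer but purple is not meant.

How it is judged (in metres and radians):
On the way, in this order (a step that is already met when the one before it is completed fails the run):
1. the slide drawer is drawn out level, its rear end less than 105 mm behind the cabinet's face (x of slide_drawer_rear in the frame of cabinet below 0 m and angle between slide_drawer's own z axis and vertical below 0.07 rad), for 0.05 s.
2. its front is tilted up by more than 0.1 rad while its rear end is still inside the cabinet (angle between slide_drawer's own z axis and vertical above 0.1 rad and x of slide_drawer_rear in the frame of cabinet above -0.085 m and z of slide_drawer_grip in the frame of cabinet above 0.122 m), for 0.05 s.
3. the whole drawer is out in front of the cabinet's face (x of slide_drawer_rear in the frame of cabinet below -0.105 m).
At the end, for the whole second after the job is handed in: The slide drawer stands level (within 0.05 rad), flat on the pan's floor inside its rim (origin within 75 mm lengthwise and 70 mm across of the pan's middle), at rest and released (z of slide_drawer in the frame of pan between 0 and 0.009 m and x of slide_drawer in the frame of pan between -0.075 and 0.075 m and y of slide_drawer in the frame of pan between -0.07 and 0.07 m and angle between slide_drawer's own z axis and vertical below 0.05 rad and linear speed of slide_drawer below 0.01 m/s and contact force between the fingers and slide_drawer below 0.1 N); the robot touches nothing.
It fails at once if the slide drawer is forced against the cabinet (more than 30 N) (contact force between slide_drawer and cabinet above 30 N).
It fails at once if the slide drawer is tipped by more than 0.6 rad, so that slides would fall out (angle between slide_drawer's own z axis and vertical above 0.6 rad).
It fails at once if the slide drawer is let fall (faster than 0.35 m/s when not held) or pressed or knocked into the pan (more than 60 N) ((contact force between the fingers and slide_drawer below 0.1 N and linear speed of slide_drawer above 0.35 m/s) or contact force between slide_drawer and pan above 60 N).
It fails at once if the other drawer is moved by more than 10 mm (distance of empty_drawer from where it was at the start of the episode above 0.01 m).
It fails at once if another thing on the bench is moved by more than 20 mm (distance of any of petri, dropper, beaker, slide_box, knife, stain_jar, rinse from where it was at the start of the episode above 0.02 m).
It also fails if it takes over 64 s, if anything falls off the work surface, if the arm or the gripper's body presses on something with over 40 N, if the wrist force passes 120 N, or if a joint passes its speed limit or range.

ROBOT

A 6-joint arm with a two-finger parallel gripper is mounted at the origin on the work surface. World frame = base frame: x ahead of the robot, y to its left, z up, the work surface at z = 0. Lengths are in mm, angles in rad, forces in N, time in s.
With the tool pointing down it reaches from about 400 to 925 mm from the base axis. Payload 12.5 kg.
Tool frame: the origin (TCP) lies midway between the tips of the shut fingers; the grasp point (between the pads) lies 19 mm behind it; y points along the fingers, x is the direction in which the jaws open and shut, and the axes are right-handed (so a half turn about y gives the same grasp; the last joint's range is limited). The gripper opens to 95 mm and grips with 3 to 60 N. Pads are 20 mm wide; open, the fingers measure 119 mm over their backs; the gripper's body (75 mm by 180 mm) begins 59 mm behind the grasp point.
Start: joints at [1.118, 0.491, 1.559, -0, 1.092, -0.106], TCP at [212.417, 587.818, 177.761] pointing down, gripper open.
Joint ranges: [-3.1, 3.1], [-0.84, 2.19], [0.05, 2.79], [-1.13, 4.28], [0.06, 2.93], [-2.69, 2.69]. Speed limits (rad/s): [2.22, 2.22, 2.79, 3.14, 3.14, 3.14].

INTERFACE

Orientations are given as [roll, pitch, yaw] about the fixed x, y, z axes, in that order (R = Rz(yaw) Ry(pitch) Rx(roll)).
In Python, from cell import env, vision, job gives the robot as it stands.
- The arm moves only by the shell command python3 -m crank 'ROWS' [OPENING]. ROWS is JSON, a list of rows, each a list of 6 numbers: the shift along the tool's x, y, z in mm, then the turn, a rotation vector about the tool's x, y, z in degrees. In form: [[x, y, z, rx, ry, rz], ...]. A call has 1 to 5 rows; each row is the pose to reach, as a shift and turn from the pose measured when the call began, along the tool's axes at that moment; what a row does not reach only later rows make up. A row lasts 1/10 s, in which the tool goes at most 50 mm and 8.59 degrees, less where a joint would pass 70% of its speed; a pose out of reach is approached as far as the arm can. A call with a gripper value outside its range is refused whole. OPENING is the opening, from 0 (shut) to 1 (fully open), set as the call begins (- or left out, the last holds). The fingers move at their own pace and stop on an object; the grip force is fixed at half the most. Time passes only in rows, so rows that repeat a pose let the fingers close. It gives the time, the measured TCP pose, the force and the opening at its end, in the units of the state.
- env.state(): the state, without advancing time (a new reading comes with each control period).
- vision.read_camera(name): name is "scene" or "top" or "wrist"; returns (picture, depth): 384x512x3 uint8, blue, green, red; 384x512 float32, mm along the optical axis (not along the pixel's ray), 0 where there is no reading.
- vision.calibration(name): a dict with "vertical_fov" (degrees; the focal length in pixels is half the picture's height over the tangent of half this angle, whatever the lens; pixels are square), "cx", "cy" (the principal point, pixels), "pose" (4x4, takes a point from camera to world coordinates). Camera axes: x right, y down, z forward; pixel columns grow to the right and rows downward; lengths in mm; the calibration is good to about 2 mm. A picture is of the moment at which its call begins: read the wrist's pose just before it. calibration takes no time and is no camera call; for the wrist camera it gives the pose at the moment of the call.
- job.job_done(): hands the job in, once; it reports no verdict.
The state is a dict: "t": time; "joints": joint angles; "qvel": joint speeds; "tau": joint torques, N m; "eef_pos": TCP position; "tcp_rot": TCP orientation; "ft_force": force on the tool from outside, world axes, zero at the start; "moment": the same for the moment, N m; "opening": opening from 0.0 (shut) to 1.0 (fully open).
Only numpy, scipy, OpenCV 4.12 (cv2) and the standard library are available. Lean on these libraries where they do the work, as an engineer would, in place of code of your own. Each camera call takes 0.05 s, during which the arm holds its last target.

## Working session

There is one attempt and no reset: what is moved stays moved. The work goes in short steps, Python scripts to look and compute and a shell command to move; the robot and the scene stay as the last step left them, time stands still between calls to the robot, and variables do not carry over. Pictures are saved under pics/ and viewed, and the job is handed in when it is done.

```bash
ls; mkdir -p pics
cat > h.py <<'E'
from cell import env, vision, job
import numpy as np, cv2
from scipy.spatial.transform import Rotation as R
def cam(n):
    c=vision.calibration(n); p,d=vision.read_camera(n); return p,d,c
def world(c,d,u,v,shape=(384,512)):
    f=shape[0]/2/np.tan(np.radians(c['vertical_fov'])/2)
    z=d[v,u] if np.ndim(d)==2 else d
    u=np.asarray(u);v=np.asarray(v)
    P=np.stack([(u-c['cx'])/f*z,(v-c['cy'])/f*z,z],-1)
    T=np.array(c['pose']); return P@T[:3,:3].T+T[:3,3]
E
python3 - <<'E'
from h import *
print(env.state())
for n in ['scene','top','wrist']:
    p,d,c=cam(n); cv2.imwrite(f'pics/{n}0.png',p); np.savez(f'{n}0.npz',p=p,d=d,pose=c['pose'],fov=c['vertical_fov'],cx=c['cx'],cy=c['cy']); print(n,c)
E
```

```text
pics
{'t': 0.0, 'joints': array([ 1.11841943e+00,  4.91532883e-01,  1.55947736e+00,  9.89442690e-06,
        1.09171231e+00, -1.05580991e-01]), 'qvel': array([-0.00103743, -0.00122769, -0.0006726 , -0.00043042, -0.00068215,
        0.00080965]), 'tau': array([-9.62730774e-04, -6.12654161e+01, -2.58176619e+01,  6.92340592e-02,
        4.83113027e-02, -7.35503886e-05]), 'eef_pos': array([212.2606423 , 587.53034609, 177.16874076]), 'tcp_rot': array([-1.57066853e+00,  1.12268290e-03,  1.22399593e+00]), 'ft_force': array([-0.21502038,  0.05469327, -0.53044916]), 'moment': array([ 0.0116577 , -0.05051316,  0.03382389]), 'opening': 1.0013068630320088}
scene {'vertical_fov': 55.00637963925641, 'cx': 255.8479248381459, 'cy': 197.0729069613631, 'pose': array([[-2.02648416e-01,  7.13498814e-01, -6.70710863e-01,
         1.26646437e+03],
       [ 9.79160851e-01,  1.38316914e-01, -1.48702588e-01,
         1.04209766e+02],
       [-1.33284630e-02, -6.86868163e-01, -7.26659809e-01,
         8.81828054e+02],
       [ 0.00000000e+00,  0.00000000e+00,  0.00000000e+00,
         1.00000000e+00]])}
top {
[... 179 characters left out ...]

       [-9.99640399e-01, -2.58296909e-02,  7.20420150e-03,
        -3.83955733e+01],
       [-3.05428047e-03, -1.57236571e-01, -9.87556243e-01,
         1.32191081e+03],
       [ 0.00000000e+00,  0.00000000e+00,  0.00000000e+00,
         1.00000000e+00]])}
wrist {'vertical_fov': 69.75236906797753, 'cx': 257.25429023864984, 'cy': 192.9639258399151, 'pose': array([[ 3.39143301e-01,  9.04133226e-01,  2.59855597e-01,
         1.38639304e+02],
       [ 9.40734610e-01, -3.25811782e-01, -9.41545364e-02,
         6.14870953e+02],
       [-4.64229674e-04,  2.76387034e-01, -9.61046301e-01,
         3.83865966e+02],
       [ 0.00000000e+00,  0.00000000e+00,  0.00000000e+00,
         1.00000000e+00]])}
```

View pics/scene0.png

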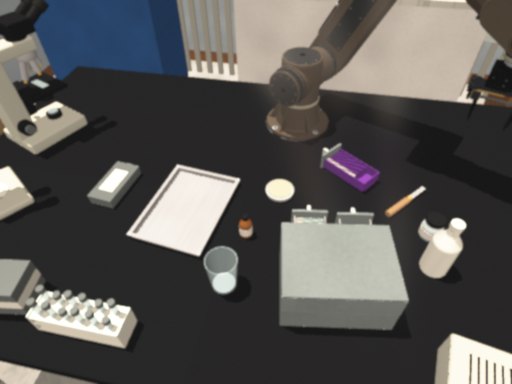

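View pics/top0.png

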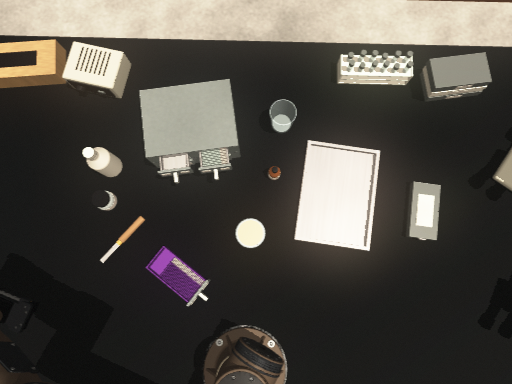

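View pics/wrist0.png

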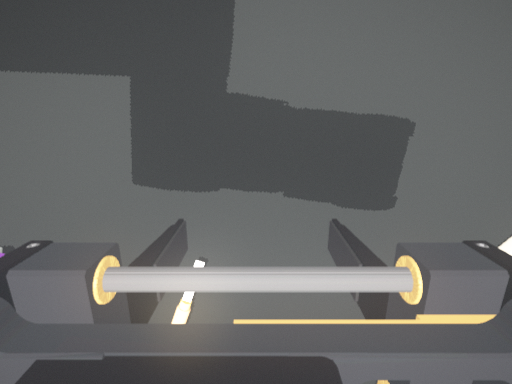

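The scene view shows the cabinet at about (340,275), with two ajar drawers whose fins sit at about (310,212) and (355,214). The pan is at (187,208), and the purple drawer at (350,168) is a decoy. In the top view the fins are at (176,178) and (216,174), and the drawer at (214,160) looks striped. Next I'll take a close crop.

Run:
```python
from h import *
a=np.load('top0.npz'); b=np.load('scene0.npz')
p=cv2.resize(a['p'][75:190,130:250],None,fx=5,fy=5,interpolation=cv2.INTER_CUBIC)
q=cv2.resize(b['p'][195:245,275:395],None,fx=6,fy=6,interpolation=cv2.INTER_CUBIC)
cv2.imwrite('pics/ct.png',p);cv2.imwrite('pics/cs.png',q)
def W(a,u,v): 
    c=dict(vertical_fov=float(a['fov']),cx=float(a['cx']),cy=float(a['cy']),pose=a['pose']); return world(c,a['d'],u,v).round(0)
for u,v in [(145,92),(228,85),(237,143),(152,155),(190,120),(176,178),(216,174),(216,160),(174,160)]: print(u,v,W(a,u,v))
for u,v in [(308,150),(378,151),(371,247),(297,240),(338,195),(304,143)]: print('pan',W(a,u,v))
```

```text
145 92 [819. 318. 149.]
228 85 [848.  70. 147.]
237 143 [669.  36. 147.]
152 155 [626. 284. 146.]
190 120 [735. 178. 150.]
176 178 [564. 215. 125.]
216 174 [579.  97. 125.]
216 160 [622.  99. 121.]
174 160 [626. 231.  90.]
pan [ 687. -187.   21.]
pan [ 690. -415.   18.]
pan [ 380. -393.   -4.]
pan [ 396. -157.   -0.]
pan [ 544. -287.    3.]
pan [ 717. -176.   -3.]
```

View pics/ct.png

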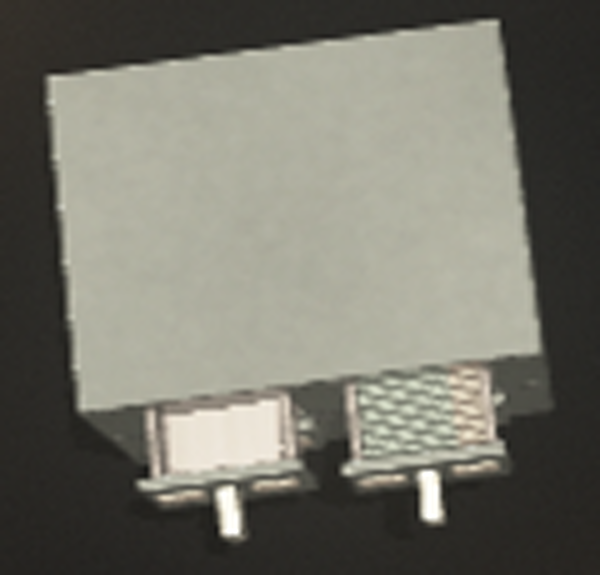

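View pics/cs.png

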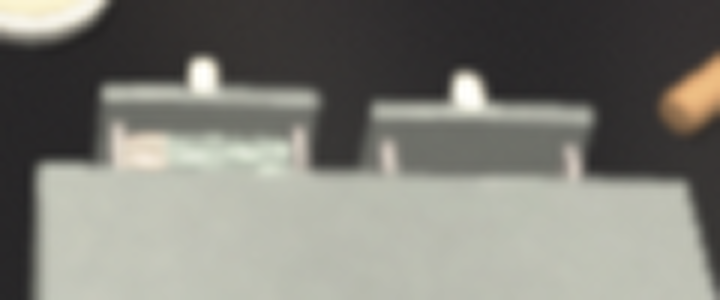

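I've listed the candidates by their top-view pixels. (216,174) is the drawer with the green and white striped slides, seen full in both crops. (176,178) is the empty grey drawer. (180,275) is the purple decoy. I choose (216,174), which is opening_right. Next I'll measure it.

Run:
```python
from h import *
def load(n):
    a=np.load(n+'0.npz'); c=dict(vertical_fov=float(a['fov']),cx=float(a['cx']),cy=float(a['cy']),pose=a['pose'])
    v,u=np.mgrid[0:384,0:512]; return a['p'],a['d'],world(c,a['d'],u,v)
for n in ['top','scene']:
    p,d,P=load(n); X=P.reshape(-1,3); 
    m=(X[:,2]>140)&(X[:,2]<156)&(X[:,0]>600)&(X[:,0]<900)&(X[:,1]>0)&(X[:,1]<360)
    r=cv2.minAreaRect(X[m][:,:2].astype(np.float32)); print(n,'cab',r,X[m][:,2].mean(), cv2.boxPoints(r).round(0).tolist())
    # pan floor
    hsv=cv2.cvtColor(p,cv2.COLOR_BGR2HSV).reshape(-1,3)
    m=(hsv[:,2]>130)&(X[:,0]>330)&(X[:,0]<760)&(X[:,1]<-130)&(X[:,1]>-460)&(X[:,2]<40)
    r=cv2.minAreaRect(X[m][:,:2].astype(np.float32)); print('pan',r,np.median(X[m][:,2]))
    # fins
    fu={'top':(216,174),'scene':(310,212)}[n]
    for yy,lab in [((70,130),'slide'),((190,245),'empty')]:
        m=(X[:,0]>540)&(X[:,0]<640)&(X[:,1]>yy[0]-30)&(X[:,1]<yy[1]+30)&(X[:,2]>95)&(X[:,2]<140)
        idx=np.where(m)[0]; Y=X[idx]
        s=Y[Y[:,0]<598]; print(lab,len(Y)); print(Y[Y[:,0]<600].round(0).tolist()[:40])
```

```text
top cab ((718.0702514648438, 180.88836669921875), (268.1826477050781, 275.0251770019531), 9.110490798950195) 148.58386597520104 [[564.0, 295.0], [607.0, 24.0], [872.0, 66.0], [829.0, 338.0]]
pan ((548.5880126953125, -286.8650817871094), (243.9107208251953, 333.4292907714844), 82.89313507080078) 3.7842379049195642
slide 485
[[599.0, 126.0, 139.0], [599.0, 123.0, 138.0], [599.0, 114.0, 140.0], [600.0, 111.0, 136.0], [600.0, 102.0, 138.0], [600.0, 96.0, 140.0], [600.0, 87.0, 140.0], [596.0, 147.0, 134.0], [596.0, 144.0, 135.0], [596.0, 140.0, 138.0], [596.0, 137.0, 137.0], [597.0, 135.0, 136.0], [596.0, 131.0, 139.0], [596.0, 129.0, 137.0], [596.0, 125.0, 138.0], [597.0, 120.0, 136.0], [597.0, 117.0, 134.0], [598.0, 114.0, 133.0], [597.0, 111.0, 136.0], [598.0, 108.0, 134.0], [597.0, 105.0, 136.0], [598.0, 100.0, 131.0], [598.0, 97.0, 133.0], [597.0, 93.0, 138.0], [598.0, 90.0, 136.0], [599.0, 88.0, 130.0], [598.0, 85.0, 134.0], [598.0, 82.0, 133.0], [600.0, 79.0, 128.0], [599.0, 76.0, 129.0], [600.0, 73.0, 128.0], [594.0, 144.0, 133.0], [593.0, 137.0, 137.0], [594.0, 132.0, 135.0], [59
[... 2525 characters left out ...]
0, 123.0], [560.0, 219.0, 120.0], [562.0, 222.0, 122.0], [562.0, 212.0, 116.0], [567.0, 214.0, 122.0], [564.0, 217.0, 119.0], [566.0, 219.0, 122.0], [566.0, 222.0, 122.0], [561.0, 213.0, 111.0], [569.0, 214.0, 121.0], [570.0, 217.0, 122.0], [569.0, 219.0, 121.0], [567.0, 222.0, 120.0], [594.0, 176.0, 136.0], [595.0, 178.0, 138.0], [594.0, 181.0, 137.0], [591.0, 184.0, 134.0], [593.0, 186.0, 137.0], [592.0, 189.0, 137.0], [591.0, 191.0, 136.0], [590.0, 194.0, 135.0], [590.0, 196.0, 136.0], [589.0, 199.0, 135.0], [588.0, 202.0, 135.0], [588.0, 204.0, 135.0], [588.0, 207.0, 137.0], [588.0, 209.0, 136.0], [586.0, 212.0, 135.0], [587.0, 215.0, 137.0], [584.0, 218.0, 134.0], [586.0, 220.0, 137.0]]
```

```bash
cat >> h.py <<'E'
def plan(pos,yaw,tilt=0):
    # tool y down, jaw x along world yaw; tilt = drawer front-up rotation about the jaw axis
    s=env.state(); R0=R.from_euler('xyz',s['tcp_rot'])
    RT=R.from_euler('z',yaw)*R.from_euler('x',tilt)*R.from_euler('x',-np.pi/2)
    d=R0.inv().apply(np.array(pos)-s['eef_pos']); r=(R0.inv()*RT).as_rotvec(degrees=True)
    print('shift',d.round(1).tolist(),'rot',r.round(2).tolist(),'| t',round(s['t'],2),'pos',s['eef_pos'].round(1),'F',s['ft_force'].round(1),'open',round(s['opening'],3))
def st():
    s=env.state(); print('t',round(s['t'],2),'pos',s['eef_pos'].round(1),s['tcp_rot'].round(3),'F',s['ft_force'].round(1),'M',s['moment'].round(2),'open',round(s['opening'],3))
E
python3 - <<'E'
from h import *
plan((582,100,230),np.pi/2+.158)
# pan by rim outline
a=np.load('top0.npz'); p=a['p']; hsv=cv2.cvtColor(p,cv2.COLOR_BGR2HSV)
m=np.zeros(p.shape[:2],np.uint8); m[130:260,285:390]=255*(hsv[130:260,285:390,2]>90)
cs,_=cv2.findContours(m,cv2.RETR_EXTERNAL,cv2.CHAIN_APPROX_NONE); k=max(cs,key=cv2.contourArea)[:,0,:]
c=dict(vertical_fov=float(a['fov']),cx=float(a['cx']),cy=float(a['cy']),pose=a['pose'])
T=a['pose'];f=192/np.tan(np.radians(c['vertical_fov'])/2)
dr=np.c_[(k[:,0]-c['cx'])/f,(k[:,1]-c['cy'])/f,np.ones(len(k))]@T[:3,:3].T
Q=T[:3,3]+dr*((20-T[2,3])/dr[:,2])[:,None]
r=cv2.minAreaRect(Q[:,:2].astype(np.float32)); print(r, cv2.boxPoints(r).round(0).tolist())
E
```

```text
shift [-333.0, -52.5, -513.4] rot [-0.02, -28.92, -0.04] | t 0.15 pos [212.3 587.6 177.3] F [0.4 0.5 0.1] open 1.0
((544.9970703125, -282.7677917480469), (240.6063232421875, 329.1297302246094), 82.9317398071289) [[367.0, -382.0], [694.0, -422.0], [723.0, -184.0], [396.0, -143.0]]
```

```bash
python3 -m crank '[[-333,-52.5,-513.4,0,-28.9,0],[-333,-52.5,-513.4,0,-28.9,0],[-333,-52.5,-513.4,0,-28.9,0],[-333,-52.5,-513.4,0,-28.9,0],[-333,-52.5,-513.4,0,-28.9,0]]' 1; python3 -c "
from h import *
plan((582,100,230),np.pi/2+.158)"
```

```text
t: 0.65
eef_pos: [360.0, 392.7, 198.6]
tcp_rot: [-1.57, 0.001, 1.732]
ft_force: [0.6, -0.5, 0.6]
opening: 1.003
shift [-324.4, -31.3, -172.3] rot [-0.03, 0.16, -0.04] | t 0.65 pos [360.  392.7 198.6] F [ 0.6 -0.5  0.6] open 1.003
```

```bash
python3 -m crank '[[-324.4,-31.3,-172.3,0,0,0],[-324.4,-31.3,-172.3,0,0,0],[-324.4,-31.3,-172.3,0,0,0],[-324.4,-31.3,-172.3,0,0,0],[-324.4,-31.3,-172.3,0,0,0]]'; python3 -m crank '[[-92,-9,-49,0,0,0],[-92,-9,-49,0,0,0],[-92,-9,-49,0,0,0]]' 0.6;  python3 - <<'E'
from h import *
st();plan((582,100,230),np.pi/2+.158)
p,d,c=cam('wrist'); cv2.imwrite('pics/w1.png',p); np.savez('wrist1.npz',p=p,d=d,pose=c['pose'],fov=c['vertical_fov'],cx=c['cx'],cy=c['cy'])
E
```

```text
t: 1.15
eef_pos: [510.5, 193.8, 220.0]
tcp_rot: [-1.57, 0.001, 1.731]
ft_force: [0.6, 0.7, -0.5]
opening: 1.0
t: 1.45
eef_pos: [576.1, 106.8, 228.9]
tcp_rot: [-1.571, 0.001, 1.728]
ft_force: [-0.3, 0.5, -0.5]
opening: 0.803
t 1.45 pos [576.1 106.8 228.9] [-1.571e+00  1.000e-03  1.728e+00] F [-0.3  0.5 -0.5] M [0.1  0.04 0.07] open 0.803
shift [-7.7, -1.1, -4.8] rot [0.0, -0.07, -0.08] | t 1.45 pos [576.1 106.8 228.9] F [-0.3  0.5 -0.5] open 0.803
```

View pics/w1.png

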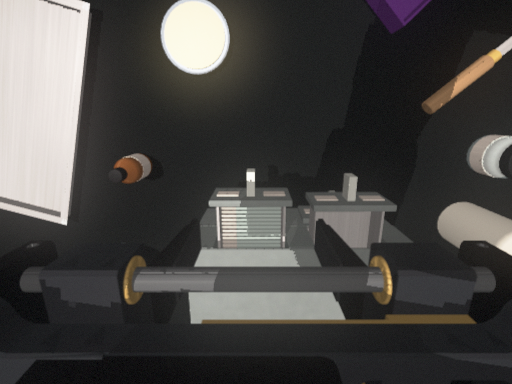

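The wrist view shows the slide drawer, with its striped slides at (252,225) and its fin at (251,182). The empty drawer's fin is at (350,187). Next I'll measure the fin and the panel.

Run:
```python
from h import *
a=np.load('wrist1.npz'); c=dict(vertical_fov=float(a['fov']),cx=float(a['cx']),cy=float(a['cy']),pose=a['pose'])
v,u=np.mgrid[0:384,0:512]; P=world(c,a['d'],u,v)
g=cv2.cvtColor(a['p'],cv2.COLOR_BGR2GRAY)
print(g[164:200:2,244:260]); print(P[164:200:2,251].round(0).tolist())
# in cab axes
ex=np.array([np.cos(.158),np.sin(.158)]);ey=np.array([-ex[1],ex[0]])
m=(v>165)&(v<186)&(u>240)&(u<262)&(P[...,2]>100)&(P[...,2]<135)
X=P[m]; print('fin',X.mean(0),'along',np.percentile(X[:,:2]@ex,[2,50,98]),'across',np.percentile(X[:,:2]@ey,[2,50,98]),'z',np.percentile(X[:,2],[5,50,95]))
m=(v>184)&(v<208)&(u>205)&(u<300)&(P[...,2]>125)&(P[...,2]<145)
X=P[m]; r=cv2.minAreaRect(X[:,:2].astype(np.float32)); print('panel',r,cv2.boxPoints(r).round(1).tolist(),'z',X[:,2].mean(),'along',np.percentile(X[:,:2]@ex,[2,50,98]),'across',np.percentile(X[:,:2]@ey,[2,50,98]),np.degrees(np.arctan(np.polyfit(X[:,1],X[:,0],1)[0])))
print('pred along,across of (582,100):',np.array([582,100])@ex,np.array([582,100])@ey)
```

```text
[[ 40  45  39  42  42  40  43  40  41  44  41  42  43  43  40  44]
 [ 45  42  41  44  43  42  44  45  44  44  44  42  45  46  42  42]
 [ 42  43  54  77  93  93  93  93  95  94  80  58  44  47  45  44]
 [ 44  46  80 135 137 135 134 127 131 135 122  67  41  45  45  43]
 [ 44  51 144 238 237 237 238 238 236 235 212  61  47  42  45  44]
 [ 46  47 165 252 252 252 252 252 251 250 235  60  44  46  46  44]
 [ 50  47 164 252 251 252 252 251 251 250 235  62  44  46  45  45]
 [ 46  48 165 252 251 252 251 251 251 250 236  63  47  47  46  45]
 [ 48  50 133 230 238 245 169 206 251 250 235  63  48  45  46  45]
 [ 42  40  95 164 166 168 166 168 169 168 148  58  40  40  41  41]
 [ 42  42  92 166 163 169 167 168 169 166 148  60  40  40  40  40]
 [ 42  42  94 166 166 168 169 168 168 170 147  60  41  42  44  42]
 [ 78  78 109 167 166 166 168 169 169 168 150  81  76  75  75  76]
 [ 86  89 117 170 166 166 167 168 169 168 150  86  82  80  82  80]
 [ 90  90 120 171 167 167 169 168 170 169 152  89  81  80  82  81]
 [ 91  90 115 171 167 166 169 169 167 169 152  88  83  82  85  83]
 [ 85  81  99 134 132 133 13
[... 428 characters left out ...]
102.0, 121.0], [591.0, 102.0, 121.0], [593.0, 103.0, 123.0], [593.0, 103.0, 130.0]]
fin [570.47282281  98.93730926 118.512012  ] along [571.3060205  578.39246655 588.65622454] across [ 3.46661607  8.16707592 12.70679083] z [103.36217509 121.18778446 122.41966262]
panel ((595.7894287109375, 102.81002807617188), (7.628989219665527, 95.15594482421875), 9.098212242126465) [[584.5, 149.1999969482422], [599.5, 55.20000076293945], [607.0999755859375, 56.400001525878906], [592.0, 150.39999389648438]] z 134.60722995276674 along [601.06000049 603.06387259 608.02541267] across [-37.71601457   8.30519936  53.14031762] -9.019602635799831
pred along,across of (582,100): 590.4849195340572 7.180515500852794
```

```bash
python3 -m crank '[[-6,30,-1,0,0,0],[-6,60,-1,0,0,0],[-6,90,-1,0,0,0],[-6,118,-1,0,0,0],[-6,120,-1,0,0,0]]' 0.6; python3 -c "
from h import *
plan((578,100.4,91.5),np.pi/2+.158)"
```

```text
t: 2.0
eef_pos: [574.6, 103.0, 105.6]
tcp_rot: [-1.564, 0.0, 1.729]
ft_force: [0.8, 0.8, 0.7]
opening: 0.596
shift [-3.1, 14.1, -3.0] rot [-0.38, -0.01, -0.02] | t 2.0 pos [574.6 103.  105.6] F [0.8 0.8 0.7] open 0.596
```

```bash
python3 -m crank '[[-3.1,10,-3,-0.4,0,0],[-3.1,14,-3,-0.4,0,0],[-3.1,14,-3,-0.4,0,0]]'
python3 - <<'E'
from h import *
st();plan((578,100.4,91.5),np.pi/2+.158)
p,d,c=cam('wrist'); cv2.imwrite('pics/w2.png',cv2.resize(p[120:,150:360],None,fx=2.2,fy=2.2))
E
```

```text
t: 2.3
eef_pos: [578.0, 100.5, 91.9]
tcp_rot: [-1.571, 0.0, 1.729]
ft_force: [-0.3, 0.5, 0.5]
opening: 0.601
t 2.3 pos [578.  100.5  91.9] [-1.571  0.     1.729] F [-0.3  0.5  0.5] M [0.09 0.02 0.03] open 0.601
shift [-0.1, 0.4, 0.0] rot [0.03, 0.0, -0.02] | t 2.3 pos [578.  100.5  91.9] F [-0.3  0.5  0.5] open 0.601
```

View pics/w2.png

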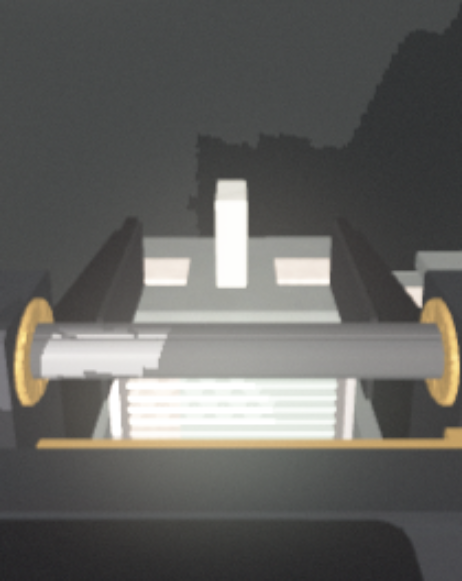

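The crop shows the fin at (231,235), centred between the fingers at about (130,270) and (345,270). Now I'll close.

```bash
python3 -m crank '[[0,0,0,0,0,0],[0,0,0,0,0,0],[0,0,0,0,0,0],[0,0,0,0,0,0],[0,0,0,0,0,0]]' 0;python3 -m crank '[[0,0,0,0,0,0],[0,0,0,0,0,0],[0,0,0,0,0,0]]' 0; python3 -c "
from h import *
st()"
```

```text
t: 2.85
eef_pos: [578.2, 100.5, 92.4]
tcp_rot: [-1.572, 0.0, 1.729]
ft_force: [1.0, 0.6, 0.2]
opening: 0.237
t: 3.15
eef_pos: [578.2, 100.5, 92.3]
tcp_rot: [-1.572, 0.0, 1.729]
ft_force: [0.7, -0.1, 0.2]
opening: 0.016
t 3.15 pos [578.2 100.5  92.3] [-1.572  0.     1.729] F [ 0.7 -0.1  0.2] M [ 0.02  0.01 -0.  ] open 0.016
```

Run:
```python
from h import *
st()
p,d,c=cam('wrist'); cv2.imwrite('pics/w3.png',cv2.resize(p[120:,150:360],None,fx=2.2,fy=2.2))
p,d,c=cam('scene'); cv2.imwrite('pics/s3.png',cv2.resize(p[150:280,230:400],None,fx=4.5,fy=4.5))
```

```text
t 3.15 pos [578.2 100.5  92.3] [-1.572  0.     1.729] F [ 0.7 -0.1  0.2] M [ 0.02  0.01 -0.  ] open 0.016
```

View pics/w3.png

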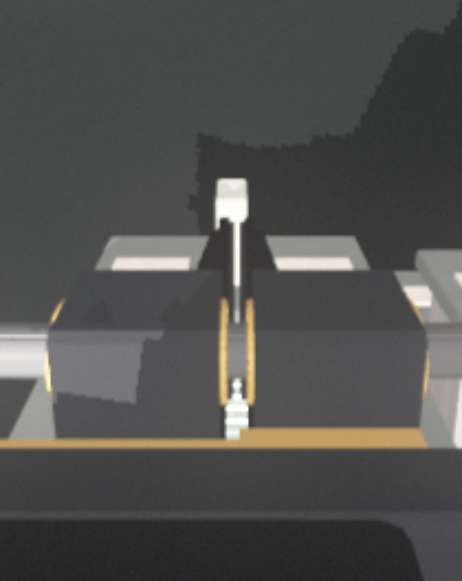

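View pics/s3.png

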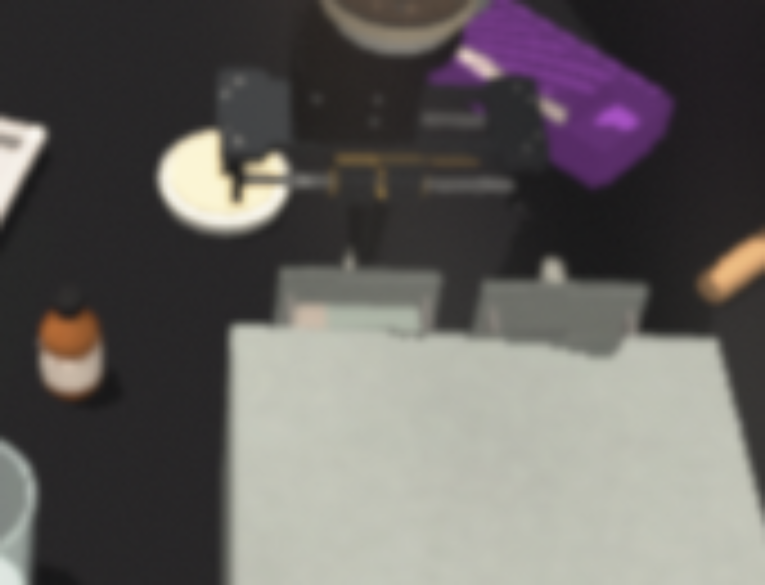

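```bash
python3 -m crank '[[0,0,0,0,0,0],[0,0,0,0,0,0],[0,0,0,0,0,0]]' 0; python3 -c "
from h import *
s=env.state();st();print(s['tau'].round(2))"
```

```text
t: 3.55
eef_pos: [578.2, 100.5, 92.3]
tcp_rot: [-1.572, 0.0, 1.729]
ft_force: [0.7, -0.4, -0.2]
opening: 0.006
t 3.55 pos [578.2 100.5  92.3] [-1.572  0.     1.729] F [ 0.7 -0.4 -0.2] M [-0.03 -0.03 -0.01] open 0.006
[ 0.000e+00 -5.949e+01 -2.122e+01 -3.000e-02  8.000e-02 -0.000e+00]
```

Run:
```python
from h import *
p,d,c=cam('wrist')
v,u=np.mgrid[0:384,0:512]; P=world(c,d,u,v)
for vv in range(200,300,5):
    print(vv,[ (uu,P[vv,uu].round(0).astype(int).tolist()) for uu in (240,250,255,258,262,275)])
```

```text
200 [(240, [597, 84, -1]), (250, [595, 96, 0]), (255, [595, 101, -1]), (258, [594, 105, 0]), (262, [594, 109, -1]), (275, [591, 124, -1])]
205 [(240, [603, 85, 0]), (250, [564, 94, 111]), (255, [563, 97, 112]), (258, [563, 99, 111]), (262, [563, 102, 109]), (275, [597, 125, 0])]
210 [(240, [609, 86, 1]), (250, [564, 94, 121]), (255, [564, 97, 121]), (258, [563, 99, 121]), (262, [563, 102, 120]), (275, [603, 126, 0])]
215 [(240, [615, 87, 0]), (250, [567, 95, 122]), (255, [567, 98, 121]), (258, [567, 100, 121]), (262, [566, 103, 122]), (275, [609, 127, 0])]
220 [(240, [621, 88, 0]), (250, [572, 95, 121]), (255, [568, 98, 129]), (258, [567, 100, 129]), (262, [565, 102, 133]), (275, [615, 128, 0])]
225 [(240, [628, 89, 0]), (250, [567, 95, 140]), (255, [568, 98, 138]), (258, [567, 100, 138]), (262, [565, 102, 142]), (275, [622, 129, -1])]
230 [(240, [595, 89, 88]), (250, [567, 95, 147]), (255, [568, 98, 145]), (258, [567, 100, 146]), (262, [566, 102, 148]), (275, [590, 118, 87])]
235 [(240, [595, 90, 97]), (250, [566, 95, 156]), (255, [567, 98, 153]), (258, [568, 100, 152]), (262, [566,
[... 1073 characters left out ...]
 230]), (250, [544, 94, 231]), (255, [549, 96, 223]), (258, [549, 97, 223]), (262, [546, 98, 226]), (275, [544, 101, 229])]
280 [(240, [546, 91, 231]), (250, [546, 94, 230]), (255, [549, 96, 225]), (258, [550, 97, 224]), (262, [547, 98, 227]), (275, [545, 101, 230])]
285 [(240, [548, 91, 230]), (250, [547, 94, 231]), (255, [553, 96, 223]), (258, [553, 97, 222]), (262, [549, 98, 227]), (275, [546, 101, 230])]
290 [(240, [550, 92, 230]), (250, [549, 95, 230]), (255, [553, 97, 224]), (258, [554, 98, 224]), (262, [550, 98, 228]), (275, [548, 102, 231])]
295 [(240, [552, 92, 230]), (250, [551, 95, 231]), (255, [557, 97, 222]), (258, [584, 103, 185]), (262, [552, 99, 228]), (275, [550, 102, 230])]
```

Run:
```python
from h import *
p,d,c=cam('wrist'); q=cv2.resize(p[190:290,200:310],None,fx=6,fy=6,interpolation=cv2.INTER_NEAREST)
q=(255*(q/255.)**.5).astype(np.uint8); cv2.imwrite('pics/w4.png',q)
print(np.array(c['pose'])[:3,3])
```

```text
[500.55437134  88.89997696 298.86532416]
```

View pics/w4.png

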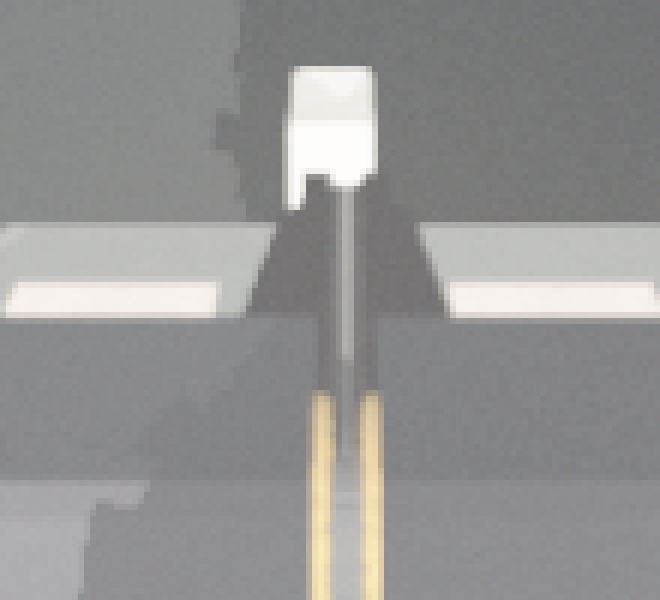

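```bash
python3 -m crank '[[0,0,0,0,0,0],[0,0,0,0,0,0],[0,0,0,0,0,0],[0,0,0,0,0,0]]' 0.35
python3 - <<'E'
from h import *
p,d,c=cam('wrist'); st()
v,u=np.mgrid[0:384,0:512]; P=world(c,d,u,v)
q=cv2.resize(p[190:290,200:310],None,fx=6,fy=6,interpolation=cv2.INTER_NEAREST)
q=(255*(q/255.)**.5).astype(np.uint8); cv2.imwrite('pics/w5.png',q)
for vv in range(200,250,3):
    print(vv,[ (uu,P[vv,uu].round(0).astype(int).tolist()) for uu in (220,224,228,232,236,240,244)])
E
```

```text
t: 4.05
eef_pos: [578.2, 100.5, 92.3]
tcp_rot: [-1.572, 0.0, 1.729]
ft_force: [-0.9, -0.5, 0.4]
opening: 0.285
t 4.1 pos [578.2 100.5  92.3] [-1.572  0.     1.729] F [ 0.1 -0.5  0.8] M [-0.01  0.02 -0.01] open 0.319
200 [(220, [601, 62, 0]), (224, [600, 66, -1]), (228, [600, 71, -1]), (232, [599, 75, 0]), (236, [598, 80, 0]), (240, [598, 84, -2]), (244, [596, 89, 0])]
203 [(220, [605, 62, 0]), (224, [604, 67, 0]), (228, [603, 71, 0]), (232, [603, 76, -3]), (236, [601, 80, 1]), (240, [601, 85, -1]), (244, [600, 89, 0])]
206 [(220, [608, 63, -1]), (224, [608, 67, -1]), (228, [607, 72, -1]), (232, [606, 76, 1]), (236, [605, 81, 0]), (240, [605, 85, -1]), (244, [604, 90, -1])]
209 [(220, [612, 63, 0]), (224, [611, 68, -1]), (228, [610, 72, -1]), (232, [610, 77, -1]), (236, [609, 81, 0]), (240, [608, 86, -1]), (244, [608, 91, -1])]
212 [(220, [615, 64, 0]), (224, [614, 68, 0]), (228, [614, 73, -2]), (232, [613, 77, 1]), (236, [612, 82, 0]), (240, [612, 86, -1]), (244, [611, 91, -2])]
215 [(220, [619, 64, -1]), (224, [618, 69, -1]), (228, [618, 73, -1]), (232, [617, 78, -1]), (236, [616, 8
[... 1142 characters left out ...]
595, 90, 98]), (244, [595, 93, 98])]
239 [(220, [569, 79, 161]), (224, [568, 81, 162]), (228, [568, 84, 161]), (232, [570, 86, 158]), (236, [577, 88, 141]), (240, [595, 90, 104]), (244, [594, 94, 104])]
242 [(220, [569, 80, 164]), (224, [569, 82, 164]), (228, [569, 84, 164]), (232, [569, 86, 162]), (236, [579, 88, 141]), (240, [595, 91, 110]), (244, [594, 94, 109])]
245 [(220, [569, 80, 168]), (224, [569, 82, 168]), (228, [569, 84, 168]), (232, [569, 86, 166]), (236, [581, 88, 141]), (240, [594, 91, 115]), (244, [594, 94, 115])]
248 [(220, [569, 81, 172]), (224, [568, 83, 172]), (228, [568, 85, 171]), (232, [571, 86, 166]), (236, [583, 89, 142]), (240, [595, 91, 119]), (244, [594, 94, 119])]
```

View pics/w5.png

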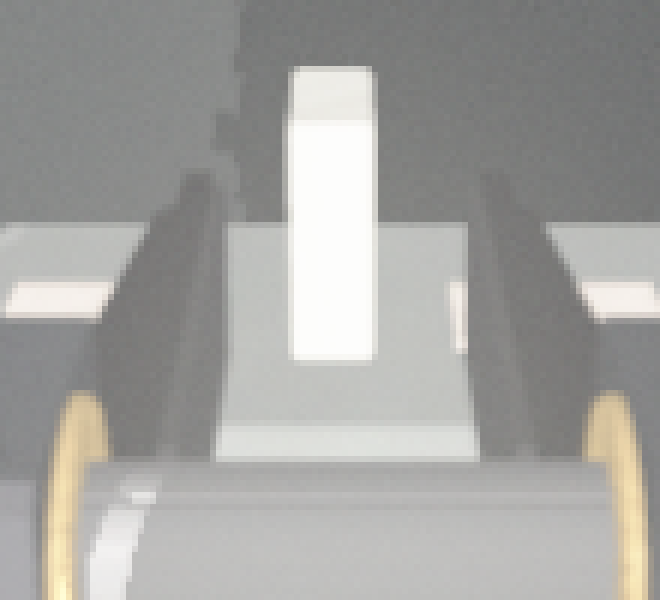

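Run:
```python
from h import *
p,d,c=cam('wrist'); st()
v,u=np.mgrid[0:384,0:512]; P=world(c,d,u,v)
print('wrist: min z of gripper points by column block')
for u0 in range(0,512,32):
    m=(u>=u0)&(u<u0+32)&(P[...,2]>150)&(v>225); X=P[m]
    print(u0,len(X), X[X[:,2].argsort()[:3]].round(0).tolist() if len(X) else '')
p,d,c=cam('scene'); cv2.imwrite('pics/s5.png',cv2.resize(p[100:230,240:390],None,fx=5,fy=5))
P=world(c,d,u,v)
m=(u>270)&(u<350)&(v>100)&(v<215)&(P[...,2]>125)&(P[...,0]<605)&(P[...,0]>480)
X=P[m];V=v[m];U=u[m]
for vv in range(100,216,4):
    k=V==vv
    if k.any(): print(vv,U[k].min(),U[k].max(),X[k].mean(0).round(0),'zmin',X[k][:,2].min().round(0))
```

```text
t 4.15 pos [578.2 100.5  92.3] [-1.572  0.     1.729] F [ 0.6 -0.5  0.4] M [ 0.01  0.04 -0.01] open 0.331
wrist: min z of gripper points by column block
0 4343 [[557.0, 16.0, 209.0], [557.0, 15.0, 209.0], [556.0, 16.0, 209.0]]
32 4433 [[562.0, 23.0, 207.0], [562.0, 23.0, 207.0], [565.0, 22.0, 207.0]]
64 2967 [[584.0, 26.0, 206.0], [593.0, 28.0, 206.0], [589.0, 28.0, 207.0]]
96 2891 [[556.0, 50.0, 218.0], [556.0, 48.0, 218.0], [556.0, 52.0, 218.0]]
128 4350 [[549.0, 62.0, 211.0], [549.0, 59.0, 211.0], [549.0, 60.0, 211.0]]
160 4544 [[548.0, 70.0, 210.0], [547.0, 72.0, 210.0], [547.0, 73.0, 211.0]]
192 4605 [[569.0, 80.0, 150.0], [569.0, 79.0, 150.0], [569.0, 78.0, 150.0]]
224 3250 [[570.0, 83.0, 150.0], [578.0, 86.0, 150.0], [574.0, 86.0, 150.0]]
256 3079 [[565.0, 115.0, 150.0], [567.0, 115.0, 150.0], [568.0, 115.0, 150.0]]
288 4572 [[563.0, 119.0, 150.0], [562.0, 121.0, 150.0], [562.0, 120.0, 151.0]]
320 4545 [[539.0, 122.0, 211.0], [539.0, 125.0, 211.0], [539.0, 124.0, 211.0]]
352 4404 [[538.0, 129.0, 211.0], [537.0, 132.0, 211.0], [537.0, 134.0, 211.0]]
384 2910 [[540.0, 147.0, 218
[... 547 characters left out ...]
82. 358.] zmin 348.0
148 297 335 [590. 100. 342.] zmin 305.0
152 295 334 [581.  79. 320.] zmin 305.0
156 295 332 [588.  74. 313.] zmin 298.0
160 295 331 [597.  92. 311.] zmin 293.0
164 294 329 [595.  92. 297.] zmin 272.0
168 278 348 [558.  85. 249.] zmin 247.0
172 278 349 [576. 105. 255.] zmin 241.0
176 278 349 [584. 105. 249.] zmin 222.0
180 307 349 [591. 138. 248.] zmin 227.0
184 315 349 [599. 150. 245.] zmin 241.0
188 318 349 [599. 150. 231.] zmin 192.0
192 331 346 [601. 167. 221.] zmin 218.0
196 301 345 [592. 116. 188.] zmin 175.0
200 301 320 [592. 102. 170.] zmin 167.0
204 302 319 [588. 107. 151.] zmin 134.0
208 302 318 [590. 107. 137.] zmin 135.0
212 303 327 [600. 121. 135.] zmin 132.0
```

View pics/s5.png

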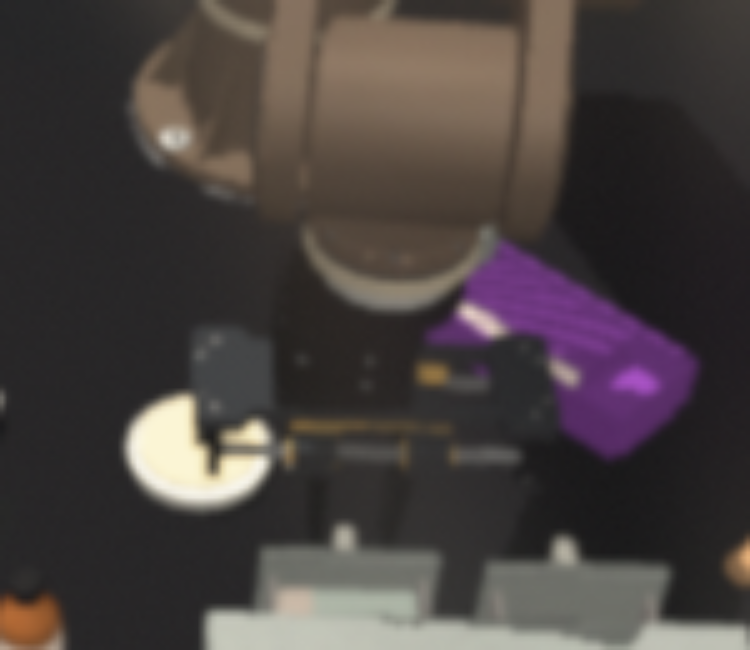

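The wrist depth puts the fingertips at z≈128 and the body's underside at z≈206. The reported TCP z is 92, so the real tool ends about 36 mm higher than reported and the fingers shut just above the fin. The sideways centring is right, so I'll go down another 36 mm.

```bash
python3 -m crank '[[0,10,0,0,0,0],[0,20,0,0,0,0],[0,30,0,0,0,0],[0,36,0,0,0,0],[0,36,0,0,0,0]]' 0.4
python3 - <<'E'
from h import *
st()
p,d,c=cam('wrist')
v,u=np.mgrid[0:384,0:512]; P=world(c,d,u,v)
q=cv2.resize(p[190:300,200:310],None,fx=5,fy=5,interpolation=cv2.INTER_NEAREST)
q=(255*(q/255.)**.5).astype(np.uint8); cv2.imwrite('pics/w6.png',q)
for vv in range(206,250,4):
    print(vv,[ (uu,P[vv,uu].round(0).astype(int).tolist()) for uu in (220,224,228,232,236,)])
E
```

```text
t: 4.7
eef_pos: [577.7, 100.4, 55.0]
tcp_rot: [-1.57, 0.0, 1.729]
ft_force: [0.5, 0.4, -0.5]
opening: 0.399
t 4.7 pos [577.7 100.4  55. ] [-1.57   0.     1.729] F [ 0.5  0.4 -0.5] M [ 0.06  0.05 -0.  ] open 0.399
206 [(220, [594, 66, 0]), (224, [594, 70, -1]), (228, [593, 74, -1]), (232, [592, 78, 0]), (236, [592, 82, -1])]
210 [(220, [599, 66, -2]), (224, [598, 70, -1]), (228, [597, 75, 0]), (232, [597, 78, -1]), (236, [595, 82, 0])]
214 [(220, [603, 67, 0]), (224, [602, 71, 0]), (228, [601, 75, -1]), (232, [601, 79, 0]), (236, [600, 83, 0])]
218 [(220, [607, 68, 0]), (224, [569, 78, 92]), (228, [606, 76, -1]), (232, [604, 80, 1]), (236, [604, 84, 0])]
222 [(220, [611, 68, -1]), (224, [569, 78, 98]), (228, [570, 81, 95]), (232, [609, 80, 0]), (236, [609, 84, -1])]
226 [(220, [569, 77, 105]), (224, [569, 79, 105]), (228, [572, 81, 96]), (232, [614, 81, -1]), (236, [613, 85, -1])]
230 [(220, [569, 78, 112]), (224, [570, 80, 108]), (228, [575, 82, 97]), (232, [618, 81, -1]), (236, [618, 85, -1])]
234 [(220, [569, 78, 117]), (224, [570, 80, 114]), (228, [577, 82, 97]), (232, [622, 82, 0]), (236, [622, 86, -2])]
238 [(220, [569, 79, 122]), (224, [570, 81, 119]), (228, [579, 82, 100]), (232, [627, 83, -1]), (236, [626, 87, 0])]
242 [(220, [570, 79, 124]), (224, [572, 81, 120]), (228, [582, 83, 99]), (232, [632, 83, -1]), (236, [631, 87, 0])]
246 [(220, [570, 80, 129]), (224, [575, 82, 118]), (228, [583, 83, 102]), (232, [636, 84, 0]), (236, [636, 88, -1])]
```

View pics/w6.png

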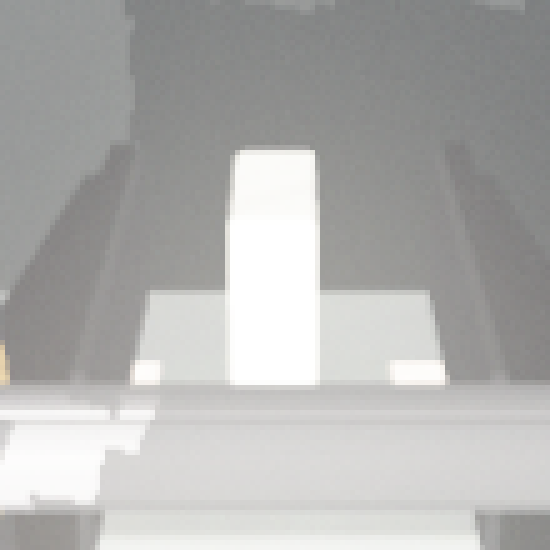

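The tips are now at z≈91 on either side of the fin, so I'll close.

```bash
python3 -m crank '[[0,0,0,0,0,0],[0,0,0,0,0,0],[0,0,0,0,0,0],[0,0,0,0,0,0],[0,0,0,0,0,0]]' 0;python3 -m crank '[[0,0,0,0,0,0],[0,0,0,0,0,0],[0,0,0,0,0,0]]' 0; python3 -c "
from h import *
st()"
```

```text
t: 5.25
eef_pos: [578.2, 100.4, 56.0]
tcp_rot: [-1.571, 0.0, 1.729]
ft_force: [-0.1, -0.0, 1.1]
opening: 0.106
t: 5.55
eef_pos: [578.2, 100.4, 56.0]
tcp_rot: [-1.571, 0.0, 1.729]
ft_force: [-0.1, 0.1, 0.3]
opening: 0.103
t 5.55 pos [578.2 100.4  56. ] [-1.571  0.     1.729] F [-0.1  0.1  0.3] M [ 0.08 -0.06  0.07] open 0.103
```

```bash
python3 -m crank '[[0,0,5,0,0,0],[0,0,10,0,0,0],[0,0,15,0,0,0],[0,0,20,0,0,0],[0,0,20,0,0,0]]';  python3 -m crank '[[0,0,1.5,0,0,0],[0,0,3,0,0,0]]';python3 -m crank '[[0,0,1.5,0,0,0],[0,0,3,0,0,0]]'; python3 -c "
from h import *
st()"
```

```text
t: 6.05
eef_pos: [557.4, 97.2, 56.0]
tcp_rot: [-1.57, 0.0, 1.729]
ft_force: [-0.9, -0.8, 0.0]
opening: 0.101
t: 6.25
eef_pos: [554.4, 96.7, 56.0]
tcp_rot: [-1.57, 0.0, 1.729]
ft_force: [1.4, -0.3, 0.1]
opening: 0.103
t: 6.45
eef_pos: [551.5, 96.2, 56.0]
tcp_rot: [-1.571, 0.0, 1.729]
ft_force: [1.5, 0.7, -1.6]
opening: 0.104
t 6.45 pos [551.5  96.2  56. ] [-1.571  0.     1.729] F [ 1.5  0.7 -1.6] M [ 0.1  -0.17 -0.01] open 0.104
```

```bash
cat > ok.py <<'E'
import sys
from h import *
s=env.state(); a=R.from_euler('xyz',s['tcp_rot']).apply([0,0,1]); f=s['ft_force']@a
print('axial',f.round(1),'pos along',(s['eef_pos']@a).round(2))
sys.exit(abs(f)>float(sys.argv[1]) if len(sys.argv)>1 else abs(f)>4.5)
E
python3 -m crank '[[0,0,1.3,0,0,0]]' && python3 ok.py && python3 -m crank '[[0,0,1.3,0,0,0]]' && python3 ok.py && python3 -m crank '[[0,0,1.3,0,0,0]]' && python3 ok.py && python3 -m crank '[[0,0,1.3,0,0,0]]' && python3 ok.py && python3 -m crank '[[0,0,1.3,0,0,0]]' && python3 ok.py
```

```text
t: 6.55
eef_pos: [550.2, 96.0, 56.0]
tcp_rot: [-1.571, 0.0, 1.729]
ft_force: [0.4, 1.2, -1.1]
opening: 0.105
axial -0.6 pos along -558.41False
```

```bash
sed -i 's/sys.exit(\(.*\))$/sys.exit(int(\1))/' ok.py; tail -1 ok.py
python3 -m crank '[[0,0,1.3,0,0,0]]' >/dev/null && python3 ok.py && python3 -m crank '[[0,0,1.3,0,0,0]]'  >/dev/null&& python3 ok.py && python3 -m crank '[[0,0,1.3,0,0,0]]' >/dev/null && python3 ok.py && python3 -m crank '[[0,0,1.3,0,0,0]]'  >/dev/null&& python3 ok.py && python3 -m crank '[[0,0,1.3,0,0,0]]' >/dev/null && python3 ok.py
```

```text
sys.exit(int(abs(f)>float(sys.argv[1]) if len(sys.argv)>1 else abs(f)>4.5))
axial -0.7 pos along -557.05
axial -1.1 pos along -555.67
axial -1.9 pos along -554.24
axial -1.5 pos along -552.84
axial -0.3 pos along -551.41
```

```bash
python3 -m crank '[[0,0,1.3,0,0,0]]' >/dev/null && python3 ok.py && python3 -m crank '[[0,0,1.3,0,0,0]]'  >/dev/null&& python3 ok.py && python3 -m crank '[[0,0,1.3,0,0,0]]' >/dev/null && python3 ok.py && python3 -m crank '[[0,0,1.3,0,0,0]]'  >/dev/null&& python3 ok.py && python3 -m crank '[[0,0,1.3,0,0,0]]' >/dev/null && python3 ok.py && python3 -m crank '[[0,0,1.3,0,0,0]]' >/dev/null && python3 ok.py && python3 -m crank '[[0,0,1.3,0,0,0]]'  >/dev/null&& python3 ok.py && python3 -m crank '[[0,0,1.3,0,0,0]]' >/dev/null && python3 ok.py && python3 -m crank '[[0,0,1.3,0,0,0]]'  >/dev/null&& python3 ok.py && python3 -m crank '[[0,0,1.3,0,0,0]]' >/dev/null && python3 ok.py
```

```text
axial -0.9 pos along -549.96
axial -1.6 pos along -548.54
axial 0.2 pos along -547.15
axial -0.7 pos along -545.71
axial -1.3 pos along -544.27
axial -1.7 pos along -542.86
axial -0.9 pos along -541.45
axial -9.0 pos along -540.37
```

```bash
python3 -m crank '[[0,0,-0.7,0,0,0],[0,0,-0.7,0,0,0]]' ; python3 ok.py; python3 -m crank '[[0,0,0.7,0,0,0],[0,0,0.7,0,0,0]]' ; python3 ok.py;  python3 -m crank '[[0,0,-0.6,0,0,0],[0,0,-0.6,0,0,0]]' ; python3 ok.py
python3 - <<'E'
from h import *
st()
for n in ['scene','wrist']:
    p,d,c=cam(n); cv2.imwrite(f'pics/{n}7.png',p); np.savez(f'{n}7.npz',p=p,d=d,pose=c['pose'],fov=c['vertical_fov'],cx=c['cx'],cy=c['cy'])
E
```

```text
t: 8.05
eef_pos: [532.6, 93.2, 55.9]
tcp_rot: [-1.57, 0.0, 1.729]
ft_force: [-2.0, -0.3, -0.0]
opening: 0.104
axial 2.1 pos along -540.61
t: 8.25
eef_pos: [532.3, 93.1, 56.0]
tcp_rot: [-1.571, 0.0, 1.729]
ft_force: [2.9, 0.2, -2.3]
opening: 0.105
axial -2.9 pos along -540.4
t: 8.45
eef_pos: [532.6, 93.2, 55.9]
tcp_rot: [-1.571, 0.0, 1.729]
ft_force: [-0.8, 0.5, -0.3]
opening: 0.102
axial 0.7 pos along -540.61
t 8.45 pos [532.6  93.2  55.9] [-1.571  0.     1.729] F [-0.8  0.5 -0.3] M [-0.    0.07 -0.04] open 0.102
```

View pics/wrist7.png

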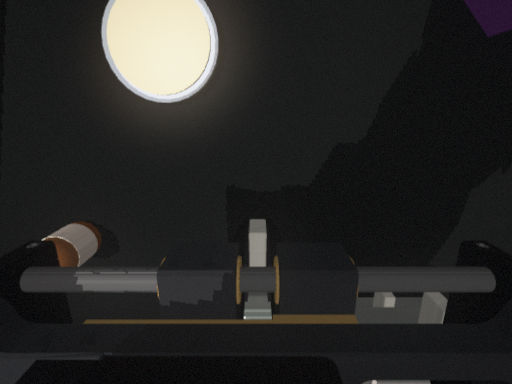

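View pics/scene7.png

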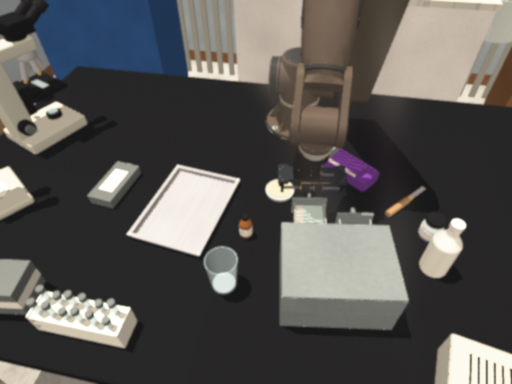

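The drawer has met its catch after about 46 mm of level travel, and the force returns repeatably at along ≈ −540.5. Next I'll make a half tilt, biased slightly rearward. Then the camera pose will show how the tool really moves.

```bash
cat > g.py <<'E'
from h import *
a=np.load('wrist7.npz')['pose']; G0=np.array([532.6,93.2,55.9+55])
Gc=np.linalg.inv(a)@np.r_[G0,1]
s=env.state(); b=np.array(vision.calibration('wrist')['pose'])
G=(b@Gc)[:3]; ex=np.array([np.cos(.158),np.sin(.158),0])
T0=np.linalg.inv(a)@np.r_[532.6,93.2,55.9,1]; T=(b@T0)[:3]
print('grip by camera',G.round(1),'rearward',((G-G0)@ex).round(2),'up',(G-G0)[2].round(2),'| TCP by cam',T.round(1),'rep',s['eef_pos'].round(1),'tilt',round(s['tcp_rot'][0]+np.pi/2,4))
r=(R.from_matrix(b[:3,:3])*R.from_matrix(a[:3,:3]).inv()).as_rotvec();print('cam rot',r.round(4))
E
python3 -m crank '[[0,-3.1,-1.2,0.92,0,0],[0,-6.2,-1.4,1.84,0,0],[0,-9.3,-1.6,2.75,0,0],[0,-12.4,-1.8,3.66,0,0],[0,-15.4,-2,4.58,0,0]]'; python3 ok.py; python3 -m crank '[[0,0,0,0,0,0]]'; python3 g.py
```

```text
t: 9.05
eef_pos: [534.6, 93.5, 71.6]
tcp_rot: [-1.49, 0.0, 1.729]
ft_force: [-1.9, -1.4, -1.1]
opening: 0.102
axial 2.0 pos along -535.03
t: 9.15
eef_pos: [535.1, 93.6, 71.8]
tcp_rot: [-1.489, 0.0, 1.729]
ft_force: [0.6, -0.1, -2.1]
opening: 0.104
grip by camera [539.5  94.3 126.6] rearward 6.98 up 15.68 | TCP by cam [535.1  93.6  71.8] rep [535.1  93.6  71.8] tilt 0.0813
cam rot [-0.0129  0.0802  0.    ]
```

```bash
python3 -m crank '[[0,-3.2,0.9,0.96,0,0],[0,-6.4,1.8,1.92,0,0],[0,-9.6,2.7,2.88,0,0]]'; python3 ok.py 8 && python3 g.py && python3 -m crank '[[0,-3.2,0.9,0.96,0,0],[0,-6.4,1.9,1.92,0,0],[0,-6.4,1.9,1.92,0,0]]'; python3 ok.py; python3 g.py
```

```text
t: 9.45
eef_pos: [533.2, 93.3, 81.8]
tcp_rot: [-1.438, 0.0, 1.729]
ft_force: [0.9, -0.6, -2.0]
opening: 0.107
axial -1.0 pos along -525.69
grip by camera [540.4  94.4 136.2] rearward 7.92 up 25.31 | TCP by cam [533.3  93.3  81.7] rep [533.2  93.3  81.8] tilt 0.1325
cam rot [-0.021   0.1307  0.    ]
t: 9.75
eef_pos: [532.4, 93.1, 88.6]
tcp_rot: [-1.404, 0.0, 1.729]
ft_force: [-0.3, -0.4, -1.7]
opening: 0.105
axial 0.1 pos along -518.28
grip by camera [541.5  94.6 142.7] rearward 8.96 up 31.83 | TCP by cam [532.5  93.1  88.5] rep [532.4  93.1  88.6] tilt 0.1665
cam rot [-0.0264  0.1643  0.    ]
```

```bash
python3 -m crank '[[0,-0.2,2,0,0,0],[0,-0.4,4,0,0,0],[0,-0.4,6,0,0,0]]'; python3 ok.py 6 && python3 -m crank '[[0,0,3,0,0,0],[0,0,6,0,0,0]]'; python3 ok.py
python3 - <<'E'
from h import *
st(); p,d,c=cam('wrist'); cv2.imwrite('pics/w8.png',p)
p,d,c=cam('scene'); cv2.imwrite('pics/s8.png',cv2.resize(p[150:280,250:400],None,fx=5,fy=5))
E
```

```text
t: 10.05
eef_pos: [526.1, 92.2, 89.9]
tcp_rot: [-1.404, 0.0, 1.729]
ft_force: [0.6, 0.7, -2.7]
opening: 0.101
axial -1.1 pos along -511.64
t: 10.25
eef_pos: [519.8, 91.2, 90.9]
tcp_rot: [-1.403, 0.0, 1.729]
ft_force: [0.2, 0.2, -2.4]
opening: 0.102
axial -0.6 pos along -505.11
t 10.25 pos [519.8  91.2  90.9] [-1.403  0.     1.729] F [ 0.2  0.2 -2.4] M [0.09 0.12 0.  ] open 0.102
```

View pics/w8.png

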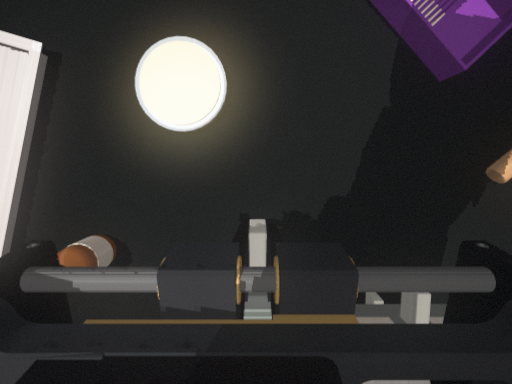

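View pics/s8.png

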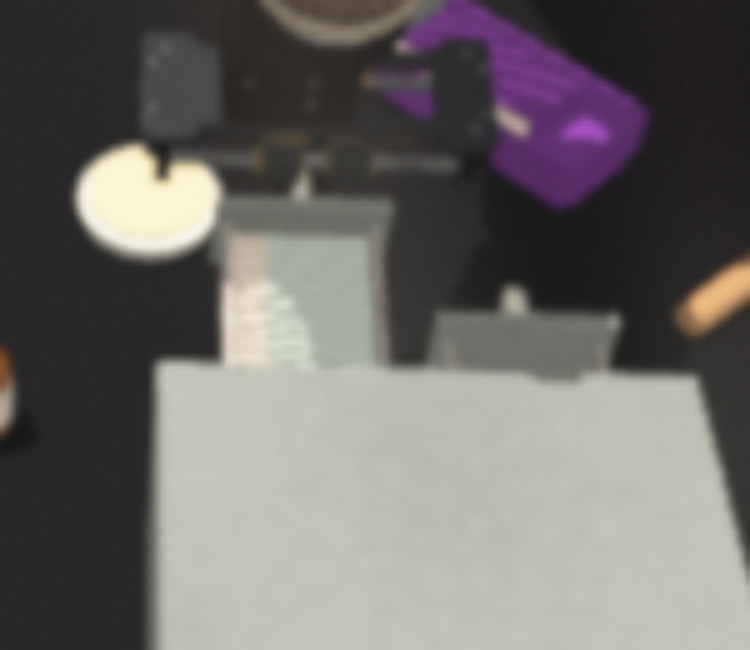

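The fin looks the same in the hand at (257,240), and the drawer is sliding past the lip with only about 1 N along its axis. I'll keep drawing.

```bash
python3 -m crank '[[0,0,3,0,0,0],[0,0,6,0,0,0],[0,0,9,0,0,0],[0,0,12,0,0,0]]'>/dev/null; python3 ok.py 6 && python3 -m crank '[[0,0,3,0,0,0],[0,0,6,0,0,0],[0,0,9,0,0,0],[0,0,12,0,0,0]]'; python3 ok.py 6 &&  python3 -m crank '[[0,0,3,0,0,0],[0,0,6,0,0,0],[0,0,9,0,0,0],[0,0,12,0,0,0]]'; python3 ok.py 6; python3 g.py
```

```text
axial -0.5 pos along -492.82
t: 11.15
eef_pos: [495.9, 87.3, 95.1]
tcp_rot: [-1.403, 0.0, 1.729]
ft_force: [0.3, 0.2, -2.9]
opening: 0.101
axial -0.8 pos along -480.59
t: 11.55
eef_pos: [484.0, 85.5, 97.2]
tcp_rot: [-1.404, 0.0, 1.729]
ft_force: [0.3, 0.2, -2.9]
opening: 0.1
axial -0.8 pos along -468.38
grip by camera [493.1  86.9 151.3] rearward -40.04 up 40.37 | TCP by cam [484.   85.5  97. ] rep [484.   85.5  97.2] tilt 0.1672
cam rot [-0.0265  0.1651  0.    ]
```

```bash
python3 -m crank '[[0,0,4,0,0,0],[0,0,8,0,0,0],[0,0,12,0,0,0],[0,0,16,0,0,0]]'>/dev/null; python3 ok.py 6 && python3 -m crank '[[0,0,4,0,0,0],[0,0,8,0,0,0],[0,0,12,0,0,0],[0,0,16,0,0,0]]'; python3 ok.py 6 &&  python3 -m crank '[[0,0,4,0,0,0],[0,0,8,0,0,0],[0,0,12,0,0,0]]'; python3 ok.py 6; python3 g.py;  python3 - <<'E'
from h import *
st(); p,d,c=cam('wrist'); cv2.imwrite('pics/w9.png',p)
p,d,c=cam('scene'); cv2.imwrite('pics/s9.png',cv2.resize(p[130:280,250:400],None,fx=4,fy=4));np.savez('scene9.npz',p=p,d=d,pose=c['pose'],fov=c['vertical_fov'],cx=c['cx'],cy=c['cy'])
v,u=np.mgrid[0:384,0:512]; P=world(c,d,u,v); X=P.reshape(-1,3)
ex=np.array([np.cos(.158),np.sin(.158)]);ey=np.array([-ex[1],ex[0]])
al=X[:,:2]@ex;ac=X[:,:2]@ey
for a0 in range(500,690,10):
    m=(al>a0)&(al<a0+10)&(abs(ac-8)<46)&(X[:,2]>30)&(X[:,2]<180); 
    if m.sum()>3: print(a0,m.sum(),np.percentile(X[m][:,2],[5,50,95]).round(0))
E
```

```text
axial -0.4 pos along -452.0
t: 12.35
eef_pos: [452.2, 80.4, 102.6]
tcp_rot: [-1.404, 0.0, 1.729]
ft_force: [0.3, 0.2, -2.9]
opening: 0.103
axial -0.8 pos along -435.7
t: 12.65
eef_pos: [440.2, 78.5, 104.7]
tcp_rot: [-1.404, 0.0, 1.729]
ft_force: [0.6, -0.9, -2.9]
opening: 0.102
axial -0.9 pos along -423.37
grip by camera [449.2  79.9 158.8] rearward -84.43 up 47.91 | TCP by cam [440.2  78.5 104.6] rep [440.2  78.5 104.7] tilt 0.1671
cam rot [-0.0265  0.165   0.    ]
t 12.65 pos [440.2  78.5 104.7] [-1.404  0.     1.729] F [ 0.6 -0.9 -2.9] M [ 0.01  0.06 -0.03] open 0.102
500 86 [136. 152. 158.]
510 91 [136. 150. 155.]
520 90 [145. 149. 156.]
530 89 [143. 147. 153.]
540 96 [141. 145. 152.]
550 93 [140. 144. 151.]
560 97 [136. 142. 149.]
570 96 [136. 140. 149.]
580 111 [134. 138. 145.]
590 246 [110. 127. 140.]
600 123 [108. 111. 140.]
610 97 [106. 109. 141.]
620 53 [106. 109. 141.]
630 17 [122. 135. 138.]
640 35 [132. 135. 136.]
650 13 [135. 136. 145.]
660 93 [145. 147. 149.]
670 115 [145. 147. 149.]
680 110 [145. 147. 149.]
```

View pics/s9.png

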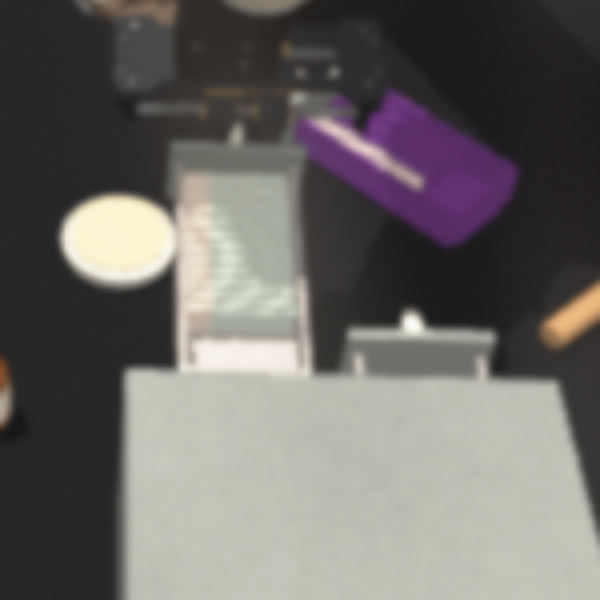

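The drawer is out, with its rear about 17 mm in front of the cabinet's face and no slip: the slope by depth is about 0.17. Now I'll refine the pan pose and the obstacle positions.

```bash
python3 - <<'E'
from h import *
for n in ['top','scene']:
    a=np.load(n+'0.npz'); c=dict(vertical_fov=float(a['fov']),cx=float(a['cx']),cy=float(a['cy']),pose=a['pose'])
    v,u=np.mgrid[0:384,0:512]; P=world(c,a['d'],u,v); X=P.reshape(-1,3)
    box=(X[:,0]>350)&(X[:,0]<740)&(X[:,1]<-120)&(X[:,1]>-450)
    m=box&(X[:,2]>13)&(X[:,2]<24)
    r=cv2.minAreaRect(X[m][:,:2].astype(np.float32)); print(n,'rim',m.sum(),r)
    g=cv2.cvtColor(a['p'],cv2.COLOR_BGR2GRAY).reshape(-1)
    m=box&(X[:,2]>1.5)&(X[:,2]<8)&(g>130); print('floor med',np.median(X[m],0), (np.percentile(X[m],1,axis=0)+np.percentile(X[m],99,axis=0))/2)
    m=(X[:,2]>50)&(X[:,2]<125)&(X[:,1]<20)&(X[:,1]>-130)&(X[:,0]>540)&(X[:,0]<850)
    for lo,hi in [(540,660),(660,850)]:
        k=X[m&(X[:,0]>lo)&(X[:,0]<hi)]; print('obst',len(k),k.mean(0).round(0) if len(k) else '',k.max(0).round(0) if len(k) else '')
E
python3 -m crank '[[0,-8,5,0,0,0],[0,-16,10,0,0,0],[0,-24,15,0,0,0],[0,-32,20,0,0,0],[0,-40,25,0,0,0]]'
```

```text
top rim 1162 ((546.4935913085938, -284.20086669921875), (236.7315673828125, 328.0430603027344), 82.98143768310547)
floor med [ 543.49054363 -282.83278886    3.88813503] [ 546.04226853 -283.15359713    4.63676278]
obst 107 [604. -78.  66.] [623. -61.  91.]
obst 339 [789. -95.  86.] [824. -59. 115.]
scene rim 1066 ((544.4013671875, -282.60064697265625), (239.58265686035156, 330.7433776855469), 82.84730529785156)
floor med [ 564.77018468 -280.36411715    2.76527409] [ 539.67030114 -284.11085062    4.10787966]
obst 123 [614. -75.  66.] [626. -59.  86.]
obst 745 [780. -94.  84.] [824. -56. 111.]
t: 13.25
eef_pos: [422.0, 75.6, 149.3]
tcp_rot: [-1.404, 0.0, 1.729]
ft_force: [0.2, 1.1, -2.6]
opening: 0.105
```

```bash
python3 -c "
from h import *
plan((430,0,150),np.pi/2+.02,0)"
```

```text
shift [-75.9, 0.0, 4.0] rot [-9.54, 7.9, -0.69] | t 13.25 pos [422.   75.6 149.3] F [ 0.2  1.1 -2.6] open 0.105
```

```bash
python3 -m crank '[[-15,0,1,-1.9,1.6,0],[-30,0,2,-3.8,3.2,0],[-45,0,3,-5.7,4.7,0],[-60,0,3.5,-7.6,6.3,-0.4],[-76,0,4,-9.5,7.9,-0.7]]'; python3 -c "
from h import *
plan((438,-269.7,150),np.pi/2-.123,0)"
```

```text
t: 13.75
eef_pos: [429.9, -0.6, 150.6]
tcp_rot: [-1.572, -0.0, 1.59]
ft_force: [-1.5, 0.2, -2.2]
opening: 0.102
shift [-269.2, 0.6, -3.0] rot [0.06, 8.13, 0.02] | t 13.75 pos [429.9  -0.6 150.6] F [-1.5  0.2 -2.2] open 0.102
```

```bash
python3 -m crank '[[-20,0,0,0,0.6,0],[-40,0,0,0,1.2,0],[-60,0,0,0,1.8,0],[-80,0,0,0,2.4,0],[-100,0,0,0,3,0]]'; python3 -c "
from h import *
plan((438,-269.7,150),np.pi/2-.123,0)"
```

```text
t: 14.25
eef_pos: [431.5, -101.4, 151.1]
tcp_rot: [-1.572, -0.0, 1.537]
ft_force: [0.1, 0.7, -2.8]
opening: 0.102
shift [-168.0, 1.1, -12.2] rot [0.07, 5.11, 0.01] | t 14.25 pos [ 431.5 -101.4  151.1] F [ 0.1  0.7 -2.8] open 0.102
```

```bash
python3 -m crank '[[-20,0,-1,0,0.6,0],[-40,0,-2,0,1.2,0],[-60,0,-4,0,1.8,0],[-80,0,-6,0,2.4,0],[-100,0,-8,0,3,0]]';  python3 -m crank '[[-20,0,-1,0,0.6,0],[-40,0,-2,0,1.2,0],[-55,0,-3,0,1.8,0],[-66,0,-4,0,2,0],[-68,0,-4,0,2.1,0]]'
python3 - <<'E'
from h import *
plan((438,-269.7,150),np.pi/2-.123,0)
for n in ['scene','top','wrist']:
    p,d,c=cam(n); cv2.imwrite(f'pics/{n}10.png',p); np.savez(f'{n}10.npz',p=p,d=d,pose=c['pose'],fov=c['vertical_fov'],cx=c['cx'],cy=c['cy'])
E
```

```text
t: 14.75
eef_pos: [435.9, -202.4, 151.7]
tcp_rot: [-1.572, -0.0, 1.484]
ft_force: [-0.8, 0.8, -2.9]
opening: 0.106
t: 15.25
eef_pos: [434.0, -271.3, 151.8]
tcp_rot: [-1.572, -0.0, 1.447]
ft_force: [0.8, 0.6, -2.3]
opening: 0.102
shift [2.0, 1.8, -3.8] rot [0.08, -0.07, 0.0] | t 15.25 pos [ 434.  -271.3  151.8] F [ 0.8  0.6 -2.3] open 0.102
```

View pics/scene10.png

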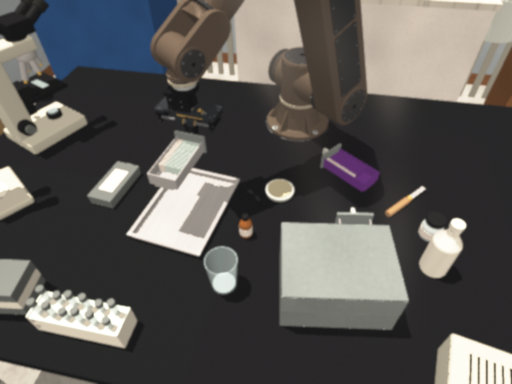

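View pics/top10.png

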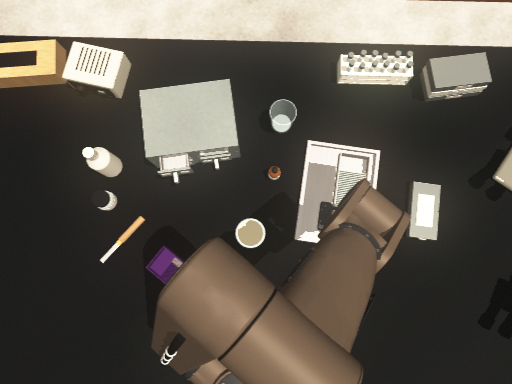

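The drawer hangs above the pan: scene (180,158), top (350,178). Next I'll check its pose and level by depth.

Run:
```python
from h import *
v,u=np.mgrid[0:384,0:512]
ex=np.array([np.cos(-.123),np.sin(-.123)]);ey=np.array([-ex[1],ex[0]]); C=np.array([545,-283.])
for n in ['top','scene']:
    a=np.load(n+'10.npz'); c=dict(vertical_fov=float(a['fov']),cx=float(a['cx']),cy=float(a['cy']),pose=a['pose'])
    X=world(c,a['d'],u,v).reshape(-1,3); al=(X[:,:2]-C)@ex; ac=(X[:,:2]-C)@ey
    m=(X[:,2]>165)&(X[:,2]<235)&(al>-80)&(al<120)&(abs(ac)<70)
    print(n,m.sum(),'al',np.percentile(al[m],[1,99]).round(0),'ac',np.percentile(ac[m],[1,99]).round(0))
    for a0 in range(-90,110,15):
        k=m&(al>a0)&(al<a0+15)
        if k.sum()>5: print(a0,k.sum(),np.percentile(X[k][:,2],[10,50,90]).round(0),np.percentile(ac[k],[2,98]).round(0))
```

```text
top 1222 al [-62.  83.] ac [-43.  40.]
-75 14 [196. 210. 218.] [28. 40.]
-60 40 [192. 205. 216.] [21. 40.]
-45 59 [192. 205. 214.] [12. 40.]
-30 77 [193. 205. 213.] [ 3. 40.]
-15 94 [194. 205. 212.] [-4. 40.]
0 124 [194. 204. 213.] [-20.  40.]
15 163 [196. 206. 214.] [-43.  40.]
30 124 [183. 199. 214.] [-43.  40.]
45 168 [182. 185. 208.] [-43.  39.]
60 168 [181. 185. 206.] [-43.  40.]
75 190 [183. 197. 216.] [-42.  39.]
scene 1712 al [-77.  85.] ac [-42.  42.]
-90 36 [200. 208. 214.] [-42.  41.]
-75 120 [198. 208. 212.] [-42.  42.]
-60 123 [197. 208. 212.] [-41.  42.]
-45 127 [196. 208. 212.] [-41.  42.]
-30 132 [196. 208. 213.] [-42.  42.]
-15 130 [197. 208. 212.] [-42.  42.]
0 139 [196. 207. 211.] [-41.  42.]
15 140 [196. 208. 212.] [-43.  41.]
30 270 [183. 195. 209.] [-42.  41.]
45 109 [183. 191. 214.] [-42.  42.]
60 60 [187. 205. 215.] [-42.  42.]
75 326 [180. 198. 214.] [-41.  41.]
```

It is level and centred, with its rear at +83 mm lengthwise and ±42 mm across. I'll lower it.

```bash
python3 -m crank '[[0,15,-1,0,0,0],[0,35,-2,0,0,0],[0,55,-3,0,0,0],[0,75,-3,0,0,0],[0,95,-3,0,0,0]]'; python3 -m crank '[[0,15,0,0,0,0],[0,30,0,0,0,0],[0,42,0,0,0,0],[0,52,0,0,0,0],[0,55,0,0,0,0]]';  python3 -c "
from h import *
plan((438,-269.7,-20),np.pi/2-.123,0)"
```

```text
t: 15.9
eef_pos: [437.1, -269.5, 56.1]
tcp_rot: [-1.572, -0.001, 1.449]
ft_force: [-0.0, -0.3, -2.6]
opening: 0.102
t: 16.4
eef_pos: [437.0, -269.0, 0.3]
tcp_rot: [-1.571, -0.001, 1.449]
ft_force: [0.4, 1.0, -1.6]
opening: 0.107
shift [-0.6, 20.3, -1.1] rot [0.0, 0.08, 0.06] | t 16.4 pos [ 4.37e+02 -2.69e+02  3.00e-01] F [ 0.4  1.  -1.6] open 0.107
```

```bash
cat > okz.py <<'E'
import sys
from h import *
s=env.state(); print('Fz',s['ft_force'][2].round(1),'z',s['eef_pos'][2].round(1),'M',s['moment'].round(2)); sys.exit(int(s['ft_force'][2]>1.0))
E
python3 -m crank '[[0,4,0,0,0,0],[0,8,0,0,0,0],[0,12,0,0,0,0],[0,15,0,0,0,0],[0,15,0,0,0,0]]'; python3 okz.py && python3 -m crank '[[0,1.2,0,0,0,0]]' >/dev/null; python3 okz.py && python3 -m crank '[[0,1.2,0,0,0,0]]' >/dev/null; python3 okz.py && python3 -m crank '[[0,1.2,0,0,0,0]]' >/dev/null; python3 okz.py && python3 -m crank '[[0,1.2,0,0,0,0]]' >/dev/null; python3 okz.py
```

```text
t: 16.9
eef_pos: [436.9, -268.9, -15.0]
tcp_rot: [-1.571, -0.001, 1.449]
ft_force: [0.2, -0.1, -2.3]
opening: 0.105
Fz -2.3 z -15.0 M [ 0.08  0.27 -0.05]
Fz -3.1 z -16.0 M [0.06 0.23 0.  ]
Fz -2.4 z -17.2 M [0.04 0.29 0.01]
Fz -3.0 z -18.4 M [ 0.05  0.19 -0.01]
Fz -0.8 z -19.6 M [ 0.02  0.11 -0.08]
```

```bash
python3 -m crank '[[0,0.8,0,0,0,0]]' >/dev/null; python3 okz.py && python3 -m crank '[[0,0.8,0,0,0,0]]' >/dev/null; python3 okz.py && python3 -m crank '[[0,0.8,0,0,0,0]]' >/dev/null; python3 okz.py
```

```text
Fz 15.7 z -20.1 M [ 0.36  0.49 -0.04]
Fz 15.7 z -20.1 M [ 0.36  0.49 -0.04]
Fz 15.7 z -20.1 M [ 0.36  0.49 -0.04]
```

```bash
python3 -m crank '[[0,-0.3,0,0,0,0],[0,-0.3,0,0,0,0]]' >/dev/null; python3 okz.py; python3 -m crank '[[0,0,0,0,0,0],[0,0,0,0,0,0],[0,0,0,0,0,0],[0,0,0,0,0,0]]' 0.4; python3 okz.py
python3 - <<'E'
from h import *
p,d,c=cam('wrist'); cv2.imwrite('pics/w11.png',p)
E
```

```text
Fz -1.1 z -19.6 M [0.05 0.08 0.03]
t: 18.0
eef_pos: [437.4, -269.4, -19.6]
tcp_rot: [-1.572, -0.0, 1.449]
ft_force: [-0.3, 0.7, 0.2]
opening: 0.375
Fz 0.2 z -19.6 M [ 0.01 -0.02  0.04]
```

View pics/w11.png

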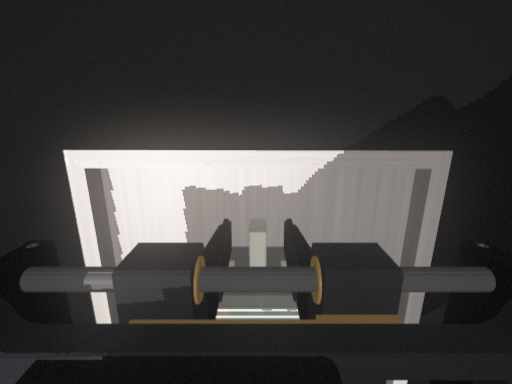

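The drawer is released. The fin at (258,240) stands free between the fingers, inside the pan. I'll rise straight up.

```bash
python3 -m crank '[[0,-10,0,0,0,0],[0,-30,0,0,0,0],[0,-60,0,0,0,0],[0,-100,0,0,0,0],[0,-140,0,0,0,0]]'; python3 -m crank '[[0,-30,20,0,0,0],[0,-60,40,0,0,0],[0,-60,40,0,0,0],[0,-60,40,0,0,0]]'
python3 - <<'E'
from h import *
st()
v,u=np.mgrid[0:384,0:512]
ex=np.array([np.cos(-.123),np.sin(-.123)]);ey=np.array([-ex[1],ex[0]]); C=np.array([545,-283.])
for n in ['scene','top']:
    p,d,c=cam(n); cv2.imwrite(f'pics/{n}12.png',p)
    X=world(c,d,u,v).reshape(-1,3); al=(X[:,:2]-C)@ex; ac=(X[:,:2]-C)@ey
    m=(X[:,2]>25)&(X[:,2]<75)&(al>-130)&(al<120)&(abs(ac)<70)
    print(n,m.sum(),'al',np.percentile(al[m],[1,99]).round(0),'ac',np.percentile(ac[m],[1,99]).round(0))
    for a0 in range(-120,110,20):
        k=m&(al>a0)&(al<a0+20)
        if k.sum()>5: print(a0,np.percentile(X[k][:,2],[10,50,95]).round(0))
E
```

```text
t: 18.55
eef_pos: [436.8, -269.1, 122.4]
tcp_rot: [-1.572, -0.0, 1.449]
ft_force: [0.8, -0.1, -0.1]
opening: 0.401
t: 18.95
eef_pos: [397.1, -264.4, 183.2]
tcp_rot: [-1.574, 0.001, 1.448]
ft_force: [-0.2, -0.1, 0.2]
opening: 0.404
t 18.95 pos [ 397.1 -264.4  183.2] [-1.574e+00  1.000e-03  1.448e+00] F [-0.2 -0.1  0.2] M [ 0.03 -0.01 -0.02] open 0.404
scene 1274 al [-104.   88.] ac [-41.  47.]
-120 [42. 44. 47.]
-100 [36. 50. 61.]
-80 [33. 37. 43.]
-60 [33. 36. 43.]
-40 [33. 37. 43.]
-20 [33. 36. 44.]
0 [33. 36. 43.]
20 [29. 35. 43.]
40 [26. 38. 45.]
60 [29. 38. 45.]
80 [28. 37. 45.]
top 804 al [-86.  87.] ac [-42.  42.]
-100 [44. 60. 66.]
-80 [28. 38. 43.]
-60 [28. 37. 43.]
-40 [28. 36. 44.]
-20 [27. 37. 45.]
0 [29. 36. 45.]
20 [28. 36. 44.]
40 [31. 44. 49.]
60 [28. 44. 49.]
80 [31. 42. 47.]
```

View pics/scene12.png

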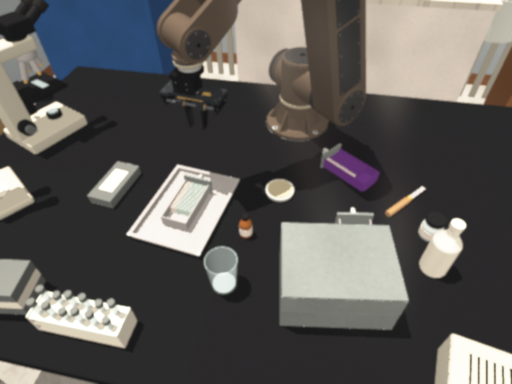

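The scene view shows the drawer flat in the pan at (188,203), with its slides in place. The gripper is well clear at (195,100), and the other things on the bench are where they were. I'll hand in.

```bash
python3 -m crank '[[0,0,0,0,0,0],[0,0,0,0,0,0]]'; python3 -c "
from h import *
print(job.job_done())"
```

```text
t: 19.25
eef_pos: [397.2, -263.9, 180.8]
tcp_rot: [-1.57, -0.002, 1.449]
ft_force: [-0.6, -0.2, 0.0]
opening: 0.401
the job is handed in; nothing more can be done
None
```

The slide drawer is lying flat and released in the steel pan, with its slides still in it. I handed the job in at about 19 s, and no verdict was given.

- **Draw:** I pulled the drawer level for about 46 mm until the catch met the lip, at roughly 9 N.
- **Tilt and exit:** I tilted the front up by 0.167 rad about the rear edge and drew the drawer out along its own axis, with about 1 N of pull.
- **Placing:** I levelled it, carried it over the pan and set it down. The touch-down read about 16 N, and I eased that off before letting go.

**Last checks:** Depth from both fixed cameras shows the walls level at about 43–45 mm, as expected on the pan's 3 mm floor. The drawer sits within about 3 mm of the pan's middle both lengthwise and across. The gripper is clear, with no force on the wrist. By eye, the scene picture shows the other drawer and the rest of the bench unmoved; I did not measure them.

**What disagreed:**
- The first time I closed the fingers, they shut empty above the fin. The real fingertips sit about 36 mm short of the reported tool point along the tool. I confirmed this by depth and corrected for it from then on.
- The pan's rim measured about 20 mm larger each way than listed, at about 240 by 330 mm. The centre estimates agreed within a few millimetres, so I kept them.

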